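Fit a new cartridge in the countertop water filter

TASK

Fit the new filter cartridge in the countertop water filter: swing the clamp right up, stand the cartridge in the cradle with its key rib in the front slot so that it rests on the valve collar, and let go of it without forcing it down. Then swing the clamp all the way back down so that the clamp, not your hand, drives the cartridge fully home, and leave the mug, jam jar, lemon and scissors undisturbed.

Things in the scene. Friction and masses are not known exactly. Their poses are not given: they have to be found in the camera images.
- water_filter: countertop water filter, white on a grey plinth, fixed. Origin on the worktop under the cradle's centre; x to its back (hinge side), y to its left (drip tray), z up. Plinth x -71 to 125 mm, y +-68, 22 high. Behind the cradle hinge cheeks at y = +-60 reach z = 165, the housing between them z = 106
- cradle_mouth (a point): centre of the cradle's mouth, 80 mm above the worktop. The cradle is an upright well open at the top, inside 88 mm along the filter's x, 56 mm along y (2 mm play all round the cartridge), walls 8 mm thick (below z = 67 mm a skirt out to x = -59, y = +-53 mm), bevelled lead-in up to z = 87 mm. The front (-x) wall has a vertical slot 16 mm wide in its middle for the cartridge's key rib
- cradle_home (a point): point on the cradle's centre line, 24 mm above the worktop: where the origin of the cartridge is when it is fully home (36 mm above the worktop, 12 mm higher, when it merely rests on the raised valve collar)
- valve_collar (a joint): black rubber-sealed collar in the floor of the cradle, travel in m: 0 = raised (start), 0.012 = pushed down to its stop. No spring: its seals resist with about 18 N of friction and it stays where it is pushed; the cartridge's weight does not move it
- clamp_hinge (a point): centre of the clamp's hinge pin, 142 mm above the worktop, 85 mm behind the cradle's centre; the hinge axis lies along the filter's y
- clamp_bar (a point): centre of the clamp's handle: a round black bar, 16 mm diameter, 96 mm free length between two steel arms, parallel to the hinge axis and 150 mm from it. It can be pinched from above across the bar and turns in the grip as the clamp swings. At clamp = 0 it is 142 mm above the worktop, 65 mm in front of the cradle's centre
- clamp (a joint): clamp angle, rad: 0 = closed (arms level, to the front), grows as the bar swings up and back, 1.57 = upright, 1.95 = stop. Stiff hinge (0.35 N m): stays at any angle. A 20 mm rubber roller between the arms, 85 mm from the hinge, meets a cartridge standing on the raised collar at about 0.14 rad and presses it down as the clamp closes; this takes about 13 N at the bar
- cartridge: new filter cartridge, loose, upright on the worktop: white block 84 mm (x) by 52 mm (y), grey cap, 110 mm tall, about 0.3 kg. Origin: centre of its underside. Key rib 12 mm wide, 7 mm deep on its front (-x) face, which must face the filter's front (x axes alike). Grip on top: 52 mm along x, 16 mm thick along y, z = 76 to 110 mm, taken from above across its thickness
- drinking_mug: mug 78 x 116 x 101 mm on the 17 mm high drip tray (centre at filter y = +123 mm), under the steel swan-neck spout that reaches z = 163 mm, filter x -46 to +58 mm; origin at the centre of its underside; leave it alone
- jam: jam jar 69 mm across, 99 mm tall, standing on the worktop at the left; origin at the centre of its underside; leave it alone
- the_lemon: lemon 78 x 55 x 56 mm lying on the worktop at the left behind; leave it alone
- kitchen_scissors: scissors 199 mm long, 9 mm high, lying flat behind on the left; leave them alone
Not all that is in view belongs to the job. What is shaped like the cartridge but blue is not meant.

How it is judged:
By the outcome, as a careful person would: the job done as asked, in the order asked, and still so for the second after the job is handed in, with the robot touching nothing.
It also fails if it takes over 72 s, if anything falls off the work surface, if the arm or the gripper's body presses on something with over 40 N, if the wrist force passes 120 N, or if a joint passes its speed limit or range.

ROBOT

A 7-joint arm with a two-finger parallel gripper is mounted at the origin on a cart in front of the work surface, level with it; the furniture and walls round the work are solid. World frame = base frame: x ahead of the robot, y to its left, z up, the work surface at z = 0. Lengths are in m, angles in rad, forces in N, time in s.
With the tool pointing down it reaches from about 0.4 to 0.85 m from the base axis. Payload 4.5 kg.
Tool frame: the origin (TCP) lies where the fingers leave the gripper's body, on its centre line; the fingertips stand 64 mm ahead of it and the grasp point (between the pads) lies 45 mm ahead of it; z points along the fingers, y is the direction in which the jaws open and shut (so a half turn about z gives the same grasp; the last joint's range is limited). The gripper opens to 88 mm and grips with 3 to 60 N. Pads are 18 mm wide; open, the fingers measure 123 mm over their backs; the gripper's body (75 mm by 187 mm) begins 45 mm behind the grasp point.
Start: joints at [-1.129, 0.689, -0.195, 1.565, 0.157, 0.902, -0.215], TCP at [0.248, 0.574, 0.303] pointing down, gripper open.
Joint ranges: [-3.01, 3.01], [-0.46, 2.08], [-1.47, 1.51], [0.13, 2.56], [-1, 4.14], [0.04, 2.09], [-2.66, 2.66]. Speed limits (rad/s): [2.57, 2.57, 3.14, 3.14, 3.14, 3.14, 3.14].

INTERFACE

Orientations are given as a unit quaternion [x, y, z, w].
In Python, from plant import monitor, snapshot, workorder, finder gives the robot as it stands.
- The arm moves only by the tool carry_out, never from a script. Its argument "motion" is one flat list of numbers, 6 for each row, row after row: the shift along the tool's x, y, z in cm, then the turn, a rotation vector about the tool's x, y, z in rad. In form: [x, y, z, rx, ry, rz, x, y, z, rx, ry, rz, ...]. A call has 1 to 8 rows; each row shifts and turns the commanded pose from where the row before left it, along the tool's axes as they then stand; what a row does not reach is not made up. A row lasts 1/8 s, in which the tool goes at most 62.5 mm and 10.7 degrees, less where a joint would pass 70% of its speed; a pose out of reach is approached as far as the arm can. A call with a gripper value outside its range is refused whole. "hand" is the finger opening in cm, from 0 to 8.81, set as the call begins (left out, the last holds). The fingers move at their own pace and stop on an object; "grip_force" is the grip in N (left out, the last holds). Time passes only in rows, so rows that do not move let the fingers close. It gives the time, the measured TCP pose, the force and the opening at its end, in the units of the state.
- monitor.get_state(): the state, without advancing time (a new reading comes with each control period).
- snapshot(name): name is "side" or "top"; returns a dict with "frame" (420x560x3 uint8, red, green, blue), "range_z" (420x560 float32, m along the optical axis (not along the pixel's ray), 0 where there is no reading), "fx", "fy", "cx", "cy" (pixels), "rvec" (rotation vector, rad) and "tvec" (3), from world to camera coordinates, as OpenCV has them. Camera axes: x right, y down, z forward; pixel columns grow to the right and rows downward; lengths in m; the calibration is good to about 2 mm. A picture is of the moment at which its call begins.
- workorder.finish_job(): hands the job in, once; it reports no verdict.
Trained networks look in a picture, given as the dict that the camera call returned (one of the last four; its "shot" number tells which), for a name from the list of things; names that differ only in an ending like _2 or _b are one class to them, and where a whole thing is asked for, a point or a joint stands for the part that bears it (a point fixed in the world has none). Each returns a list of dicts, best first, with "p" (0 to 1); they miss things now and then, are a little off and sometimes report something else, mostly with a low value. They report only what shows in the picture. A call takes as long as a camera call. They do not tell look-alikes from the thing itself.
- finder.masks_of(picture, thing): "pixels" (420x560 bool, what is visible of it) and "extent" ([left, top, right, bottom] in pixels, round what is visible of it).
The state is a dict: "clock": time; "q": joint angles; "qd": joint speeds; "joint_torque": joint torques, N m; "tool_pos": TCP position; "eef_rot": TCP orientation; "contact_force": force on the tool from outside, world axes, zero at the start; "moment": the same for the moment, N m; "opening": opening from 0.0 (shut) to 1.0 (fully open).
Only numpy, scipy, OpenCV 4.12 (cv2) and the standard library are available. Lean on these libraries where they do the work, as an engineer would, in place of code of your own. Each camera call takes 0.05 s, during which the arm holds its last target. There are 200 camera calls.

## Working session

There is one attempt and no reset: what is moved stays moved. The work goes in short steps, Python scripts to look and compute and a tool call to move; the robot and the scene stay as the last step left them, time stands still between calls to the robot, and variables do not carry over. Pictures are saved under pics/ and viewed, about 8 in all and at most 12, crops included, and the job is handed in when it is done.

Besides the shell and the picture viewer there is one more tool, called after "Request:" by a JSON object that holds its "fn" and its "kwargs". carry_out: Moves the arm, as the interface text tells. Its arguments: {"type":"object","properties":{"motion":{"type":"array"},"hand":{"type":"number"},"grip_force":{"type":"number"}},"required":["motion"]}

```bash
ls; mkdir -p pics; cat > h.py <<'E'
import numpy as np, cv2
from scipy.spatial.transform import Rotation as R
from plant import monitor, snapshot, workorder, finder
def cloud(p):
    z=p["range_z"]; v,u=np.mgrid[:z.shape[0],:z.shape[1]]
    c=np.stack([(u-p["cx"])/p["fx"]*z,(v-p["cy"])/p["fy"]*z,z],-1)
    M=R.from_rotvec(np.ravel(p["rvec"])).as_matrix()
    w=(c-np.ravel(p["tvec"]))@M
    w[z==0]=np.nan
    return w
def save(p,n): cv2.imwrite("pics/"+n,p["frame"][:,:,::-1])
E
python3 - <<'E'
from h import *
print(monitor.get_state())
ims=[]
for n in("side","top"):
    p=snapshot(n); ims.append(p["frame"]); np.savez(f"{n}0.npz",**p)
    w=cloud(p)
    M=R.from_rotvec(np.ravel(p["rvec"])).as_matrix(); print(n,"cam",-M.T@np.ravel(p["tvec"]), M[2])
    for t in("water_filter","cartridge","clamp_bar","drinking_mug","jam","the_lemon","kitchen_scissors"):
        for d in finder.masks_of(p,t)[:3]:
            q=w[d["pixels"]]; print(t,round(d["p"],2),d["extent"],np.nanmin(q,0).round(3),np.nanmax(q,0).round(3),np.nanmedian(q,0).round(3))
    save(p,n+"0.png")
E
```

```text
pics
{'clock': 0.0, 'q': array([-1.12919037,  0.69000907, -0.19449053,  1.5663637 ,  0.15728474,
        0.90250375, -0.21509923]), 'qd': array([-0.00101676, -0.00076167,  0.00075526, -0.0012559 , -0.00028576,
        0.00082872, -0.00049178]), 'joint_torque': array([ 3.27737653e-04, -5.27564192e+01, -1.26674987e+00, -1.53428346e+01,
       -5.26242214e-02,  6.63547471e-03,  1.79191325e-04]), 'tool_pos': array([0.24770957, 0.57323968, 0.30188844]), 'eef_rot': array([ 2.02463502e-01,  9.79289351e-01, -9.39500631e-04, -1.22956956e-04]), 'contact_force': array([-0.28148403,  0.56505883,  0.28249478]), 'moment': array([-0.01208344,  0.01994945, -0.02494096]), 'opening': 1.0008613344264383}
side cam [ 0.17854073 -1.08946021  1.01039515] [ 0.25260913  0.73905908 -0.62448403]
water_filter 0.93 [246.6, 233.5, 346.5, 335.1] [ 0.392 -0.402 -0.003] [ 0.652 -0.113  0.168] [ 0.502 -0.337  0.079]
cartridge 0.88 [217.6, 195.2, 247.3, 232.4] [ 0.388  0.023 -0.004] [0.498 0.189 0.113] [0.429 0.05  0.063]
cartridge 0.58 [311.5, 217.3, 340.5, 261.5] [ 0.596 -0.269 -0.004] [ 0.732 -0.012  0.149] [ 0.657
[... 1294 characters left out ...]
[ 0.713 -0.093  0.118] [ 0.656 -0.133  0.075]
clamp_bar 0.66 [355.8, 190.5, 411.8, 260.2] [ 0.394 -0.424 -0.008] [ 0.595 -0.24   0.171] [ 0.474 -0.307  0.157]
drinking_mug 0.73 [314.7, 217.6, 346.2, 261.8] [ 0.395 -0.214  0.017] [ 0.505 -0.138  0.124] [ 0.464 -0.173  0.046]
jam 0.63 [307.5, 183.1, 409.8, 263.4] [ 0.394 -0.425 -0.008] [ 0.631 -0.117  0.171] [ 0.508 -0.279  0.067]
jam 0.57 [166.5, 242.6, 191.2, 266.4] [ 0.379  0.223 -0.003] [0.452 0.312 0.106] [0.41  0.252 0.097]
the_lemon 0.75 [233.9, 181.0, 253.4, 203.4] [0.576 0.05  0.021] [0.641 0.106 0.061] [0.605 0.076 0.048]
kitchen_scissors 0.88 [157.1, 170.4, 216.1, 196.8] [ 0.593  0.16  -0.008] [0.678 0.348 0.017] [0.641 0.296 0.007]
```

```bash
python3 - <<'E'
import numpy as np,cv2
a=np.load("side0.npz")["frame"][150:345,180:360]; b=np.load("top0.npz")["frame"][140:280,220:420]
a=cv2.resize(a,None,fx=2.2,fy=2.2,interpolation=3);b=cv2.resize(b,None,fx=2,fy=2,interpolation=3)
c=np.zeros((max(a.shape[0],b.shape[0]),a.shape[1]+b.shape[1],3),np.uint8);c[:a.shape[0],:a.shape[1]]=a;c[:b.shape[0],a.shape[1]:]=b
print(c.shape);cv2.imwrite("pics/a.png",c[:,:,::-1])
E
```

```text
(429, 796, 3)
```

View pics/a.png

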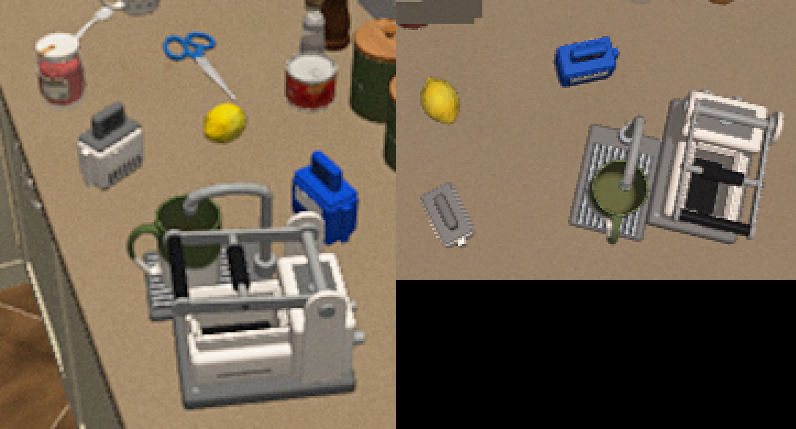

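The picture shows the white cartridge (left, at about 105,145 in the left panel, rib towards lower right at 460,240 in the right panel), the blue look-alike behind the mug, and the filter at right with its clamp down and its bar towards the robot.

```bash
cat > fit.py <<'E'
from h import *
P=[dict(np.load(f)) for f in("side0.npz","top0.npz")]
W=[cloud(p) for p in P]
def rect(q): 
    (c,s,a)=cv2.minAreaRect((q*1000).astype(np.float32)); return np.round(c,1),np.round(s,1),round(a,1)
for p,w,n in zip(P,W,("side","top")):
    m=(abs(w[...,0]-.435)<.07)&(abs(w[...,1]-.062)<.07)
    g=m&(w[...,2]>.098); c=m&(w[...,2]>.06)
    print(n,"grip",g.sum(),rect(w[g][:,:2]),np.nanpercentile(w[g][:,2],50)," cap",rect(w[c&(w[...,2]<.09)][:,:2]))
    f=p["frame"].astype(int)
    near=(w[...,0]>.38)&(w[...,0]<.68)&(w[...,1]<-.2)&(w[...,1]>-.47)
    dark=f.max(-1)<60
    b=near&dark&(w[...,2]>.12)
    q=w[b]; 
    print("dark high",b.sum(),rect(q[:,:2]))
    k=cv2.connectedComponentsWithStats(b.astype(np.uint8))
    for i in range(1,k[0]):
        if k[2][i,4]>15:
            q=w[k[1]==i]; d=np.linalg.svd(q[:,:2]-q[:,:2].mean(0),full_matrices=False)[2][0]
            print("  comp",len(q),np.median(q,0).round(4),q.mean(0).round(4),rect(q[:,:2]),"dir",np.degrees(np.arctan2(d[1],d[0])).round(1),np.percentile(q[:,2],90).round(4))
    a=near&(w[...,2]>.125); print("clamp+cheeks",rect(w[a][:,:2]))
    a=near&(w[...,2]>.018)&(w[...,2]<.026);print("plinth",a.sum(),rect(w[a][:,:2]))
E
python3 fit.py
python3 - <<'E'
from h import *
# orthophoto
S=np.zeros((330,400,3),np.uint8);H=np.full((330,400),-1.)
for n in("side0.npz","top0.npz"):
    p=dict(np.load(""+n));w=cloud(p).reshape(-1,3);f=p["frame"].reshape(-1,3)
    for q,c in zip(w,f):
        if not np.isfinite(q[0]):continue
        r=int((.68-q[0])*1000);k=int((-.08-q[1])*1000)
        if 0<=r<328 and 0<=k<398 and q[2]>H[r,k]-.0:
            H[r:r+3,k:k+3]=q[2];S[r:r+3,k:k+3]=c
D=cv2.applyColorMap((np.clip(H/.18,0,1)*255).astype(np.uint8),cv2.COLORMAP_JET)[:,:,::-1]
cv2.imwrite("pics/b.png",np.hstack([S,D])[:,:,::-1])
E
```

```text
side grip 96 (array([433.8,  64.3]), array([53. , 19.5]), 25.8) 0.10786544321462387  cap (array([430.3,  60.6]), array([88.8, 50.7]), 24.1)
dark high 324 (array([ 450.4, -305.6]), array([112.8, 168.9]), 14.3)
  comp 178 [ 0.4149 -0.2895  0.1608] [ 0.4153 -0.2901  0.1606] (array([ 416.3, -288.7]), array([95.8, 17.3]), 77.0) dir -103.3 0.1638
  comp 137 [ 0.4763 -0.3119  0.1591] [ 0.4764 -0.3124  0.1586] (array([ 477.6, -309.6]), array([56.1, 18. ]), 76.5) dir -103.6 0.162
clamp+cheeks (array([ 499.8, -285.7]), array([190.5, 184.2]), 76.0)
plinth 659 (array([ 495.4, -298. ]), array([197.4, 192.2]), 86.1)
top grip 111 (array([435.5,  64.1]), array([50.9, 16.1]), 26.9) 0.10853550456414103  cap (array([432.7,  62.7]), array([90.1, 52.3]), 27.1)
dark high 363 (array([ 482.1, -288.3]), array([140.7, 141.5]), 77.0)
  comp 146 [ 0.4788 -0.3076  0.159 ] [ 0.4785 -0.3079  0.1589] (array([ 478.2, -309.2]), array([56., 20.]), 74.9) dir -102.9 0.1627
  comp 202 [ 0.4149 -0.2963  0.1603] [ 0.4152 -0.2962  0.1603] (array([ 416. , -296.1]), array([93.1, 16.2]), 77.0) dir 76.8 0.164
clamp+cheeks (array([ 500.4, -286.3]), array([191.1, 182.4]), 76.3)
plinth 528 (array([ 504.8, -293.7]), array([186.5, 210.6]), 87.6)
```

View pics/b.png

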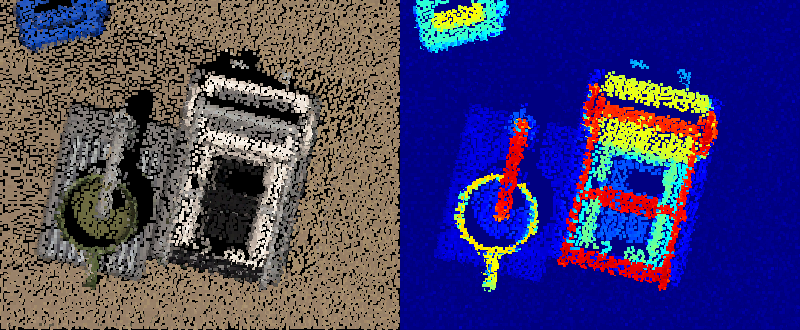

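The orthophoto shows the filter yawed about -13°, the bar at lower left-right (column 170–280, row 265), the roller at (240,200), and the mug and spout at (100,205). I'll write a row planner next.

```bash
cat > mv.py <<'E'
from h import *
def Rd(psi):  # tool down, tool y at world angle psi (deg)
    a=np.radians(psi); y=np.array([np.cos(a),np.sin(a),0]); z=np.array([0,0,-1.]); return np.c_[np.cross(y,z),y,z]
C=np.array([.478,-.309]); FY=-13.3
def filt(x,y=0): a=np.radians(FY); return C+[x*np.cos(a)-y*np.sin(a),x*np.sin(a)+y*np.cos(a)]
def plan(wps,start=None,dec=1):
    "wps: (x,y,z,psi,nrows)"
    if start is None:
        s=monitor.get_state(); p=np.array(s["tool_pos"]); r=R.from_quat(s["eef_rot"]).as_matrix()
    else: p=np.array(start[:3]); r=Rd(start[3])
    out=[]
    for x,y,z,psi,n in wps:
        p1=np.array([x,y,z]); rv=R.from_matrix(r.T@Rd(psi)).as_rotvec(); p0=p.copy(); r0=r.copy()
        for i in range(1,n+1):
            d=np.round(r.T@(p0+(p1-p0)*i/n-p)*100,dec); t=np.round(R.from_matrix(r.T@r0@R.from_rotvec(rv*i/n).as_matrix()).as_rotvec(),3)
            out.append([*d,*t]); p=p+r@d/100; r=r@R.from_rotvec(t).as_matrix()
    for k in range(0,len(out),8): print("["+", ".join(f"{v:g}" for o in out[k:k+8] for v in o)+"]")
    print("end",p.round(4),np.degrees(np.arctan2(r[1,1],r[0,1])).round(1))
E
python3 -c "
from mv import *
plan([(.45,.33,.30,44,8),(.5,.05,.30,10,8),(.416,-.294,.27,-13.3,8)])"
```

```text
[-3.5, -1.8, 0, 0, -0, 0.049, -3.6, -1.6, 0.1, 0, -0, 0.05, -3.7, -1.5, 0, 0, -0, 0.049, -3.8, -1.2, 0, 0, -0, 0.05, -3.8, -1.1, 0.1, 0, -0, 0.049, -3.8, -0.9, 0, 0, -0, 0.049, -3.9, -0.6, 0, 0, -0, 0.05, -4, -0.5, 0.1, 0, -0, 0.049]
[-2.9, -2, -0, 0, -0, 0.074, -3.1, -1.7, -0, 0, -0, 0.074, -3.2, -1.6, -0, 0, -0, 0.075, -3.4, -1.3, -0, 0, -0, 0.074, -3.4, -1, -0, 0, -0, 0.074, -3.4, -0.8, -0, 0, -0, 0.074, -3.5, -0.5, -0, 0, -0, 0.074, -3.6, -0.3, -0, 0, -0, 0.074]
[-4, -1.8, 0.4, 0, -0, 0.051, -4.2, -1.5, 0.3, 0, -0, 0.051, -4.2, -1.4, 0.4, 0, -0, 0.051, -4.3, -1.1, 0.4, 0, -0, 0.051, -4.3, -1, 0.4, 0, -0, 0.05, -4.4, -0.7, 0.3, 0, -0, 0.051, -4.4, -0.4, 0.4, 0, -0, 0.051, -4.4, -0.3, 0.4, 0, -0, 0.051]
end [ 0.416  -0.2943  0.2697] -13.3
```

Request:
{"fn": "carry_out", "kwargs": {"motion": [-3.5, -1.8, 0, 0, 0, 0.05, -3.6, -1.6, 0.1, 0, 0, 0.05, -3.7, -1.5, 0, 0, 0, 0.05, -3.8, -1.2, 0, 0, 0, 0.05, -3.8, -1.1, 0.1, 0, 0, 0.05, -3.8, -0.9, 0, 0, 0, 0.05, -3.9, -0.6, 0, 0, 0, 0.05, -4, -0.5, 0.1, 0, 0, 0.05], "hand": 4}}

```text
clock: 1.8
tool_pos: [0.4507, 0.3288, 0.2999]
eef_rot: [0.394, 0.919, 0.0, 0.0]
contact_force: [-0.1, -0.3, -0.1]
opening: 0.455
```

Request:
{"fn": "carry_out", "kwargs": {"motion": [-2.9, -2, 0, 0, 0, 0.074, -3.1, -1.7, 0, 0, 0, 0.074, -3.2, -1.6, 0, 0, 0, 0.075, -3.4, -1.3, 0, 0, 0, 0.074, -3.4, -1, 0, 0, 0, 0.074, -3.4, -0.8, 0, 0, 0, 0.074, -3.5, -0.5, 0, 0, 0, 0.074, -3.6, -0.3, 0, 0, 0, 0.074]}}

```text
clock: 2.8
tool_pos: [0.498, 0.0481, 0.2999]
eef_rot: [0.645, 0.764, 0.0, 0.0]
contact_force: [0.4, -0.2, 0.3]
opening: 0.458
```

Request:
{"fn": "carry_out", "kwargs": {"motion": [-4, -1.8, 0.4, 0, 0, 0.051, -4.2, -1.5, 0.3, 0, 0, 0.051, -4.2, -1.4, 0.4, 0, 0, 0.051, -4.3, -1.1, 0.4, 0, 0, 0.051, -4.3, -1, 0.4, 0, 0, 0.05, -4.4, -0.7, 0.3, 0, 0, 0.051, -4.4, -0.4, 0.4, 0, 0, 0.051, -4.4, -0.3, 0.4, 0, 0, 0.051]}}

```text
clock: 3.8
tool_pos: [0.4122, -0.296, 0.2697]
eef_rot: [0.786, 0.618, 0.0, 0.0]
contact_force: [1.0, -0.3, -0.3]
opening: 0.455
```

```bash
python3 -c "
from mv import *
s=monitor.get_state();print(s['clock'],s['tool_pos'],s['q'].round(2),s['contact_force'],s['opening'])
p=snapshot('side');w=cloud(p);save(p,'c.png')
b=(p['frame'].max(-1)<60)&(abs(w[...,0]-.42)<.06)&(abs(w[...,1]+.294)<.08)&(w[...,2]>.12)&(w[...,2]<.18)
print(b.sum())
plan([(.416,-.294,.199,-13.3,4)])"
```

```text
3.8 [ 0.4122343  -0.29600297  0.2697429 ] [ 0.49  0.59  0.07  1.96 -0.07  0.6   0.36] [ 1.00700924 -0.29798853 -0.3496261 ] 0.45536990404111144
277
[0.3, 0.1, 1.8, 0, 0.001, -0.004, 0.2, 0.1, 1.7, 0.001, 0.002, -0.004, 0.3, 0.1, 1.8, -0, 0.001, -0.004, 0.2, 0.1, 1.8, 0, 0.002, -0.005]
end [ 0.4157 -0.2943  0.1986] -13.3
```

```bash
python3 -c "
from mv import *
s=monitor.get_state();print(s['clock'],s['tool_pos'],s['qd'].round(3))
snapshot('side');s=monitor.get_state();print(s['clock'],s['tool_pos'],s['qd'].round(3))
plan([(.416,-.294,.199,-13.3,4)])"
```

```text
3.85 [ 0.40942892 -0.30281005  0.26962179] [-0.046 -0.02   0.011  0.039  0.011 -0.009 -0.059]
3.9 [ 0.41017638 -0.29996209  0.2696539 ] [-0.064 -0.015 -0.071  0.032 -0.021  0.007 -0.024]
[0.2, 0.1, 1.8, 0, 0.001, -0.004, 0.2, 0.1, 1.7, 0, 0.001, -0.003, 0.2, 0.1, 1.8, 0, 0.001, -0.004, 0.1, 0.1, 1.8, 0, 0.001, -0.003]
end [ 0.4157 -0.2943  0.1986] -13.3
```

Request:
{"fn": "carry_out", "kwargs": {"motion": [0.2, 0.1, 1, 0, 0, 0, 0.1, 0.2, 1, 0, 0, 0, 0, 0, 0, 0, 0, 0, 0, 0, 0, 0, 0, 0]}}

```text
clock: 4.4
tool_pos: [0.4163, -0.2917, 0.2496]
eef_rot: [0.785, 0.619, 0.0, -0.0]
contact_force: [-0.3, 0.6, -0.5]
opening: 0.458
```

```bash
python3 -c "
from mv import *
s=monitor.get_state();print(s['tool_pos'],s['qd'].round(3),R.from_quat(s['eef_rot']).as_matrix().round(3))
plan([(.416,-.294,.199,-13.3,4)])"
```

```text
[ 0.41626024 -0.291676    0.24959129] [ 0.006 -0.007  0.007 -0.004  0.     0.     0.001] [[ 0.233  0.972 -0.   ]
 [ 0.972 -0.233  0.   ]
 [ 0.    -0.    -1.   ]]
[-0.1, 0, 1.3, -0, -0, -0.001, -0, 0, 1.2, -0, -0, -0.001, -0.1, 0, 1.3, -0, -0, -0.001, -0, 0, 1.3, -0, -0, -0]
end [ 0.4158 -0.2936  0.1986] -13.3
```

Good. Descend and grip the bar.

Request:
{"fn": "carry_out", "kwargs": {"motion": [-0.1, 0, 1.3, 0, 0, 0, 0, 0, 1.2, 0, 0, 0, -0.1, 0, 1.3, 0, 0, 0, 0, 0, 1.3, 0, 0, 0]}}

```text
clock: 4.9
tool_pos: [0.4153, -0.2944, 0.1975]
eef_rot: [0.786, 0.618, -0.0, -0.0]
contact_force: [-0.3, -0.2, 0.0]
opening: 0.452
```

Request:
{"fn": "carry_out", "kwargs": {"motion": [0, 0, 0, 0, 0, 0, 0, 0, 0, 0, 0, 0, 0, 0, 0, 0, 0, 0, 0, 0, 0, 0, 0, 0, 0, 0, 0, 0, 0, 0], "hand": 0.8, "grip_force": 15}}

```text
clock: 5.52
tool_pos: [0.4168, -0.2947, 0.1991]
eef_rot: [0.786, 0.619, 0.001, 0.001]
contact_force: [4.6, -2.2, -0.9]
opening: 0.17
```

```bash
cat > arc.py <<'E'
from mv import *
def arc(a0,a1,n,pos):
    "tool rows along clamp arc; starts from actual pos; radius .15"
    a=np.linspace(a0,a1,n+1); ax=np.radians(FY)
    wps=[]
    for b in a[1:]:
        h=-.15*(np.cos(b)-np.cos(a0)); z=.15*(np.sin(b)-np.sin(a0))
        wps.append((pos[0]+h*np.cos(ax),pos[1]+h*np.sin(ax),pos[2]+z,FY,1))
    return wps
E
python3 -c "
from arc import *
s=monitor.get_state();print(s['tool_pos'],s['contact_force'],s['opening']*88.1)
plan(arc(.085,1.8,24,s['tool_pos']))"
```

```text
[ 0.41682646 -0.29471244  0.19911905] [ 4.64790988 -2.17484323 -0.88609764] 15.019672214287468
[-0, 0.1, -1.1, 0.003, 0.001, -0.004, 0, 0.2, -1, 0, -0, -0, 0, 0.3, -1, 0, -0, -0, 0, 0.4, -1.1, 0, -0, -0, 0, 0.4, -0.9, 0, -0, -0, 0, 0.5, -1, 0, -0, -0, 0, 0.5, -0.9, 0, -0, -0, 0, 0.7, -0.9, 0, -0, -0]
[0, 0.7, -0.8, 0, -0, -0, 0, 0.7, -0.8, 0, -0, -0, 0, 0.8, -0.7, 0, -0, -0, 0, 0.8, -0.7, 0, -0, -0, 0, 0.9, -0.6, 0, -0, -0, 0, 1, -0.5, 0, -0, -0, 0, 0.9, -0.5, 0, -0, -0, 0, 1, -0.4, 0, -0, -0]
[0, 1, -0.3, 0, -0, -0, 0, 1.1, -0.2, 0, -0, -0, 0, 1, -0.2, 0, -0, -0, 0, 1.1, -0.1, 0, -0, -0, 0, 1.1, -0, 0, -0, -0, 0, 1, 0, 0, -0, -0, 0, 1.1, 0.2, 0, -0, -0, 0, 1.1, 0.2, 0, -0, -0]
end [ 0.5958 -0.3371  0.3322] -13.3
```

Request:
{"fn": "carry_out", "kwargs": {"motion": [0, 0.2, -1.1, 0, 0, 0, 0, 0.2, -1, 0, 0, 0, 0, 0.3, -1, 0, 0, 0, 0, 0.4, -1.1, 0, 0, 0, 0, 0.4, -0.9, 0, 0, 0, 0, 0.5, -1, 0, 0, 0, 0, 0.5, -0.9, 0, 0, 0, 0, 0.7, -0.9, 0, 0, 0]}}

```text
clock: 6.52
tool_pos: [0.4487, -0.3023, 0.2774]
eef_rot: [0.786, 0.619, 0.001, 0.002]
contact_force: [11.5, -4.4, -16.1]
opening: 0.156
```

Request:
{"fn": "carry_out", "kwargs": {"motion": [0, 0.7, -0.8, 0, 0, 0, 0, 0.7, -0.8, 0, 0, 0, 0, 0.8, -0.7, 0, 0, 0, 0, 0.8, -0.7, 0, 0, 0, 0, 0.9, -0.6, 0, 0, 0, 0, 1, -0.5, 0, 0, 0, 0, 0.9, -0.5, 0, 0, 0, 0, 1, -0.4, 0, 0, 0]}}

```text
clock: 7.52
tool_pos: [0.5117, -0.3173, 0.3264]
eef_rot: [0.786, 0.618, -0.001, -0.002]
contact_force: [1.7, -0.9, -17.2]
opening: 0.164
```

Request:
{"fn": "carry_out", "kwargs": {"motion": [0, 1, -0.3, 0, 0, 0, 0, 1.1, -0.2, 0, 0, 0, 0, 1, -0.2, 0, 0, 0, 0, 1.1, -0.1, 0, 0, 0, 0, 1.1, 0, 0, 0, 0, 0, 1, 0, 0, 0, 0, 0, 1.1, 0.2, 0, 0, 0, 0, 1.1, 0.2, 0, 0, 0]}}

```text
clock: 8.52
tool_pos: [0.5958, -0.3375, 0.3311]
eef_rot: [0.786, 0.619, -0.0, -0.001]
contact_force: [-3.3, 4.1, -3.8]
opening: 0.167
```

```bash
python3 -c "
from arc import *
p=snapshot('side');s=monitor.get_state();print(s['tool_pos'],s['contact_force'],s['opening']*88.1)
cv2.imwrite('pics/d.png',cv2.resize(p['frame'][130:345,200:400],None,fx=2.5,fy=2.5)[:,:,::-1])"
```

```text
[ 0.59703883 -0.3378342   0.33065263] [-0.7706327   2.00084848 -3.07528727] 14.549804857655808
```

View pics/d.png

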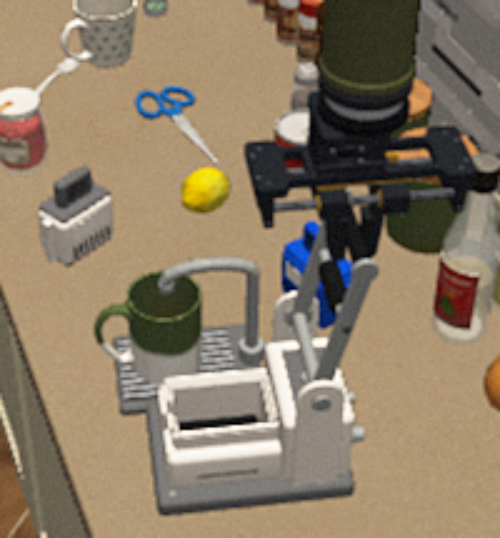

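The side picture shows the clamp past upright, leaning back (arms at 340,330), with the cradle open at (220,405) and everything else in place. Release, rise and go to the cartridge.

Request:
{"fn": "carry_out", "kwargs": {"motion": [0, 0, 0, 0, 0, 0, 0, 0, 0, 0, 0, 0, 0, 0, 0, 0, 0, 0, 0, 0, -2, 0, 0, 0, 0, 0, -3, 0, 0, 0, 0, 0, -2, 0, 0, 0, 0, 0, 0, 0, 0, 0], "hand": 5}}

```text
clock: 9.45
tool_pos: [0.5959, -0.3385, 0.4039]
eef_rot: [0.786, 0.618, 0.001, 0.002]
contact_force: [0.9, -0.2, -0.4]
opening: 0.565
```

```bash
python3 -c "
from mv import *
s=monitor.get_state();print(s['clock'],s['tool_pos'],s['contact_force'],s['opening']*88.1)
plan([(.52,-.15,.38,-38,7),(.4345,.064,.24,-63.5,7)])"
```

```text
9.45 [ 0.5958973  -0.33846156  0.40392983] [ 0.94429897 -0.19271759 -0.40824908] 49.80434600089286
[2.4, -1.7, 0.3, 0.001, 0, 0.061, 2.2, -1.8, 0.4, 0, 0, 0.061, 2.2, -2, 0.3, 0.001, 0, 0.061, 2, -2.1, 0.3, 0.001, 0, 0.06, 1.9, -2.2, 0.4, 0.001, 0, 0.061, 1.7, -2.3, 0.3, 0.001, 0, 0.061, 1.6, -2.4, 0.3, 0, 0, 0.061, 1.7, -2.8, 2, 0, 0, 0.064]
[1.4, -3, 2, 0, 0, 0.063, 1.3, -3, 2, 0, 0, 0.064, 1.1, -3.1, 2, 0, 0, 0.063, 0.9, -3.2, 2, 0, 0, 0.064, 0.7, -3.2, 2, 0, 0, 0.063, 0.5, -3.3, 2, 0, 0, 0.064]
end [0.4348 0.0643 0.2403] -63.5
```

Request:
{"fn": "carry_out", "kwargs": {"motion": [2.4, -1.7, 0.3, 0.001, 0, 0.061, 2.2, -1.8, 0.4, 0, 0, 0.061, 2.2, -2, 0.3, 0.001, 0, 0.061, 2, -2.1, 0.3, 0.001, 0, 0.06, 1.9, -2.2, 0.4, 0.001, 0, 0.061, 1.7, -2.3, 0.3, 0.001, 0, 0.061, 1.6, -2.4, 0.3, 0, 0, 0.061, 1.7, -2.8, 2, 0, 0, 0.064]}}

```text
clock: 10.45
tool_pos: [0.5073, -0.1184, 0.359]
eef_rot: [0.913, 0.408, -0.001, -0.001]
contact_force: [0.6, 0.1, 0.1]
opening: 0.565
```

Request:
{"fn": "carry_out", "kwargs": {"motion": [1.4, -3, 2, 0, 0, 0.063, 1.3, -3, 2, 0, 0, 0.064, 1.1, -3.1, 2, 0, 0, 0.063, 0.9, -3.2, 2, 0, 0, 0.064, 0.7, -3.2, 2, 0, 0, 0.063, 0.5, -3.3, 2, 0, 0, 0.064, 0, 0, 0, 0, 0, 0, 0, 0, 0, 0, 0, 0]}}

```text
clock: 11.45
tool_pos: [0.4335, 0.0646, 0.2399]
eef_rot: [0.973, 0.229, -0.002, -0.001]
contact_force: [0.1, -0.5, 0.1]
opening: 0.571
```

```bash
cat > meas.py <<'E'
from mv import *
s=monitor.get_state();print(s['clock'],s['tool_pos'],s['contact_force'])
ims=[]
a=np.radians(FY);X=np.array([np.cos(a),np.sin(a)]);Y=np.array([-X[1],X[0]])
for n in("side","top"):
    p=snapshot(n);w=cloud(p);np.savez(n+"1.npz",**p)
    u=(w[...,:2]-C)@X*1000; v=(w[...,:2]-C)@Y*1000; z=w[...,2]*1000
    # rim points of cradle
    m=(abs(u)<65)&(abs(v)<50)&(z>74)&(z<92)
    q=np.stack([u,v],-1)[m]; print(n,"rim",m.sum(),rectr:=cv2.minAreaRect(q.astype(np.float32)))
    # outer rim & inner profiles
    for lab,mm,c in(("front",m&(abs(v)<24)&(abs(v)>11)&(u<-20),u),("left",m&(abs(u)<35)&(v>10),v),("right",m&(abs(u)<35)&(v<-10),v),("back",m&(abs(v)<24)&(u>30)&(u<62),u)):
        if mm.sum()>3: print(" ",lab,mm.sum(),np.percentile(c[mm],[2,10,50,90,98]).round(1))
    # yaw from left/right walls
    for lo in(1,-1):
        mm=m&(abs(u)<38)&(v*lo>20)
        if mm.sum()>8: print("  wall slope deg",np.degrees(np.polyfit(u[mm],v[mm],1)[0]).round(2))
    i=cv2.resize(p["frame"],None,fx=1,fy=1); ims.append(i)
E
python3 meas.py; python3 -c "
import sys;sys.path.insert(0,'.')
from mv import *
plan([(.4345,.0642,.15,-63.5,4)])"
```

```text
11.45 [0.43353751 0.06462547 0.23987619] [ 0.1364297  -0.51289388  0.07423728]
side rim 570 ((-1.6183586120605469, -1.5559921264648438), (107.50817108154297, 96.15828704833984), 0.5160324573516846)
  front 36 [-55.  -54.7 -50.9 -46.3 -45.6]
  left 174 [27.9 29.2 32.9 37.2 39.5]
  right 120 [-37.7 -36.5 -34.4 -32.3 -30. ]
  back 66 [42.7 43.6 46.8 51.  51.4]
  wall slope deg -0.31
  wall slope deg 0.11
top rim 417 ((0.37448883056640625, 0.25984954833984375), (99.05034637451172, 107.91443634033203), 89.5894775390625)
  front 33 [-53.2 -52.4 -48.9 -44.6 -43.1]
  left 75 [28.3 29.1 33.9 37.4 38.1]
  right 108 [-37.8 -36.6 -32.3 -28.3 -27. ]
  back 67 [44.8 45.6 48.9 52.9 53.8]
  wall slope deg -0.23
  wall slope deg 0.05
[0, 0, 2.3, -0.001, 0, -0, 0, 0, 2.2, -0, 0.001, -0.001, 0, 0, 2.3, -0.001, 0, -0, 0.1, 0, 2.2, -0.001, 0.001, -0]
end [0.4347 0.0647 0.1503] -63.5
```

Request:
{"fn": "carry_out", "kwargs": {"motion": [0, 0, 2.3, 0, 0, 0, 0, 0, 2.2, 0, 0, 0, 0, 0, 2.3, 0, 0, 0, 0.1, 0, 1.8, 0, 0, 0, 0, 0, 1.1, 0, 0, 0, 0, 0, 0, 0, 0, 0]}}

```text
clock: 12.3
tool_pos: [0.4339, 0.0654, 0.1427]
eef_rot: [0.973, 0.229, -0.002, -0.002]
contact_force: [0.1, -0.3, 0.6]
opening: 0.567
```

Request:
{"fn": "carry_out", "kwargs": {"motion": [0, 0, 0, 0, 0, 0, 0, 0, 0, 0, 0, 0, 0, 0, 0, 0, 0, 0, 0, 0, 0, 0, 0, 0, 0, 0, 0, 0, 0, 0, 0, 0, 0, 0, 0, 0], "hand": 0.8, "grip_force": 25}}

```text
clock: 13.05
tool_pos: [0.4338, 0.066, 0.1429]
eef_rot: [0.973, 0.229, -0.002, -0.002]
contact_force: [-0.2, -0.3, 1.6]
opening: 0.177
```

Request:
{"fn": "carry_out", "kwargs": {"motion": [0, 0, -0.5, 0, 0, 0, 0, 0, -1, 0, 0, 0, 0, 0, -2, 0, 0, 0, 0, 0, -2.5, 0, 0, 0, 0, 0, -2.5, 0, 0, 0, 0, 0, -1.5, 0, 0, 0, 0, 0, 0, 0, 0, 0, 0, 0, 0, 0, 0, 0]}}

```text
clock: 14.05
tool_pos: [0.4338, 0.0659, 0.2426]
eef_rot: [0.973, 0.229, -0.002, -0.002]
contact_force: [1.1, -0.7, -3.1]
opening: 0.177
```

```bash
python3 -c "
from h import *
ims=[]
for n in('side','top'):
    p=snapshot(n);np.savez(n+'2.npz',**p); d=finder.masks_of(p,'cartridge'); print([(x['p'],x['extent']) for x in d[:2]])
    w=cloud(p); x,y,z=w[...,0],w[...,1],w[...,2]
    f=p['frame'].astype(int); white=(f.min(-1)>95)&(f.max(-1)-f.min(-1)<40)
    m=(abs(x-.434)<.075)&(abs(y-.064)<.075)&(z>.085)&(z<.172)
    q=w[m]; print(n,m.sum(),q[:,2].min(),cv2.minAreaRect((q[:,:2]*1000).astype(np.float32)))
    m2=m&(z>.15)&(z<.172); print('cap level',cv2.minAreaRect((w[m2][:,:2]*1000).astype(np.float32)), np.percentile(w[m2][:,2],[5,50,95]))
    r,c=np.argwhere(m).mean(0).astype(int); ims.append(cv2.resize(p['frame'][r-50:r+50,c-60:c+60],None,fx=3.3,fy=3.3,interpolation=2))
cv2.imwrite('pics/e.png',np.hstack(ims)[:,:,::-1])
s=monitor.get_state();print(s['clock'],s['tool_pos'],s['eef_rot'],s['contact_force'],s['opening']*88.1)
"
```

```text
[(0.94, [311.9, 218.0, 340.8, 261.3]), (0.88, [212.8, 174.7, 244.2, 206.9])]
side 584 0.09773443919401771 ((432.0586242675781, 48.095611572265625), (46.91200256347656, 93.03768920898438), 89.17140197753906)
cap level ((430.418212890625, 46.59918212890625), (45.41191864013672, 90.93417358398438), 86.04564666748047) [0.15127814 0.16262456 0.17068287]
[(0.92, [299.4, 156.9, 332.4, 183.0])]
top 52 0.11589946664870997 ((402.7826843261719, 38.66368865966797), (12.558876037597656, 36.86083984375), 46.143341064453125)
cap level ((403.45623779296875, 38.307594299316406), (12.139044761657715, 35.39598083496094), 46.143341064453125) [0.15358225 0.16447188 0.17039579]
14.25 [0.43384732 0.06569791 0.24231724] [ 0.97334946  0.22930635 -0.00262811 -0.00158892] [-0.45769585  0.65652602 -2.5838884 ] 15.886067852947383
```

View pics/e.png

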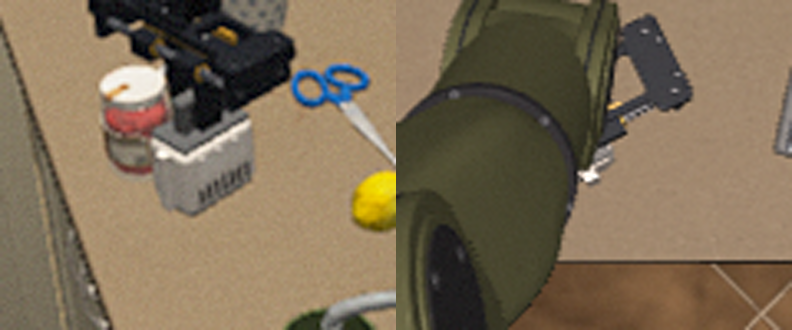

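The side and top pictures show the white cartridge held level by its grip (200,165 in the left half), with its rib still facing the robot's right (590,172 in the right half).

```bash
sed -i 's/^C=.*/C=np.array([.477,-.3088]); FY=-13.4/' mv.py; python3 -c "
from mv import *
plan([(.445,.045,.33,-65,3),(.452,-.02,.365,-71,2),(.474,-.26,.365,-97,8),(.477,-.3088,.36,-103.4,3)])"
```

```text
[0, 0.8, -2.9, -0.001, 0.001, 0.009, 0, 0.7, -3, -0.002, 0.002, 0.009, 0.1, 0.8, -2.9, -0.001, 0.001, 0.008, -1.1, 3.1, -1.7, -0, 0, 0.053, -0.9, 3.2, -1.8, -0, 0, 0.052, -0.7, 2.9, 0, -0, 0, 0.057, -0.6, 3, 0, -0, 0, 0.056, -0.3, 3, 0, -0, 0, 0.057]
[-0.3, 3, 0, -0, 0, 0.057, 0, 3, 0, -0, 0, 0.057, 0.1, 3, 0, -0, 0, 0.056, 0.3, 3, 0, 0, 0, 0.057, 0.5, 2.9, 0, 0, 0.001, 0.057, 0.3, 1.6, 0.2, -0, -0, 0.037, 0.4, 1.6, 0.1, -0, -0, 0.037, 0.4, 1.6, 0.2, -0, -0, 0.038]
end [ 0.4773 -0.3089  0.3602] -103.4
```

Request:
{"fn": "carry_out", "kwargs": {"motion": [0, 0.8, -2.9, -0.001, 0.001, 0.009, 0, 0.7, -3, -0.002, 0.002, 0.009, 0.1, 0.8, -2.9, -0.001, 0.001, 0.008, -1.1, 3.1, -1.7, 0, 0, 0.053, -0.9, 3.2, -1.8, 0, 0, 0.052, -0.7, 2.9, 0, 0, 0, 0.057, -0.6, 3, 0, 0, 0, 0.056, -0.3, 3, 0, 0, 0, 0.057]}}

```text
clock: 15.25
tool_pos: [0.4605, -0.1114, 0.3652]
eef_rot: [0.997, 0.08, -0.0, -0.0]
contact_force: [0.6, 0.5, -3.3]
opening: 0.176
```

Request:
{"fn": "carry_out", "kwargs": {"motion": [-0.3, 3, 0, 0, 0, 0.057, 0, 3, 0, 0, 0, 0.057, 0.1, 3, 0, 0, 0, 0.056, 0.3, 3, 0, 0, 0, 0.057, 0.5, 2.9, 0, 0, 0.001, 0.057, 0.3, 1.6, 0.2, 0, 0, 0.037, 0.4, 1.6, 0.1, 0, 0, 0.037, 0.4, 1.6, 0.2, 0, 0, 0.038]}}

```text
clock: 16.25
tool_pos: [0.4778, -0.3089, 0.3603]
eef_rot: [0.993, -0.117, 0.001, -0.001]
contact_force: [0.0, -0.7, -3.0]
opening: 0.183
```

Request:
{"fn": "carry_out", "kwargs": {"motion": [0, 0, 1, 0, 0, 0, 0, 0, 2, 0, 0, 0, 0, 0, 2, 0, 0, 0, 0, 0, 2, 0, 0, 0, 0, 0, 2, 0, 0, 0, 0, 0, 1, 0, 0, 0, 0, 0, 0, 0, 0, 0, 0, 0, 0, 0, 0, 0]}}

```text
clock: 17.25
tool_pos: [0.478, -0.3089, 0.2613]
eef_rot: [0.993, -0.117, 0.001, 0.0]
contact_force: [0.4, -0.9, -3.0]
opening: 0.176
```

```bash
cat > held.py <<'E'
from mv import *
s=monitor.get_state();print(s['clock'],s['tool_pos'],s['eef_rot'],s['contact_force'])
a=np.radians(FY);X=np.array([np.cos(a),np.sin(a)]);Y=np.array([-X[1],X[0]])
zb=s['tool_pos'][2]-.143
for n in('side','top'):
    p=snapshot(n);np.savez(n+'3.npz',**p);w=cloud(p)
    u=(w[...,:2]-C)@X*1000; v=(w[...,:2]-C)@Y*1000; z=w[...,2]
    m=(abs(u)<65)&(abs(v)<50)&(z>zb+.015)&(z<zb+.073)
    print(n,m.sum())
    for l,c,o in(('u',u,v),('v',v,u)):
        if m.sum(): print(' ',l,np.percentile(c[m],[1,5,20,50,80,95,99]).round(1))
    # side-face fits
    for l,mm,c,o in(('-v face',m&(v<-18)&(abs(u)<36),v,u),('-u face',m&(u<-36)&(abs(v)<24),u,v),('+v face',m&(v>18)&(abs(u)<36),v,u)):
        if mm.sum()>10: print(' ',l,mm.sum(),np.median(c[mm]).round(1),'slope deg',np.degrees(np.polyfit(o[mm],c[mm],1)[0]).round(1))
    t=(abs(u)<60)&(abs(v)<50)&(z>.076)&(z<.092);
    print('  rim',t.sum(), np.median(v[t&(v<-25)&(abs(u)<38)]), np.median(v[t&(v>25)&(abs(u)<38)]), np.median(u[t&(u<-40)&(abs(v)<24)&(abs(v)>11)]))
    if n=='side': cv2.imwrite('pics/f.png',cv2.resize(p['frame'][215:345,230:370],None,fx=4,fy=4,interpolation=2)[:,:,::-1])
E
python3 held.py
```

```text
17.25 [ 0.47803531 -0.30893275  0.26134495] [ 9.93162958e-01 -1.16726871e-01  1.47440601e-03  4.15404479e-05] [ 0.41842244 -0.89145905 -2.95819013]
side 737
  u [-47.6 -44.  -33.3  -5.7  22.2  36.7  41.7]
  v [-28.3 -27.2 -26.  -24.1 -20.7  -3.8   3.6]
  -v face 560 -24.8 slope deg 0.1
  -u face 121 -41.3 slope deg -10.1
  rim 305 -34.08705850451198 30.6005379800109 -49.08383009880269
top 0
  rim 0 nan nan nan
  return _methods._mean(a, axis=axis, dtype=dtype,
  ret = ret.dtype.type(ret / rcount)
```

View pics/f.png

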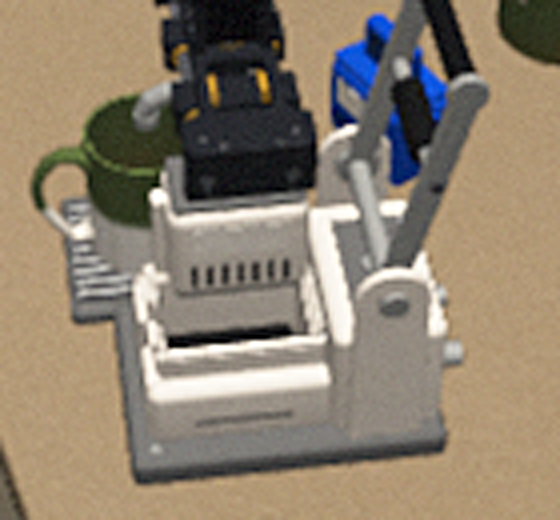

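The side picture shows the cartridge hanging squarely over the cradle mouth (230,240 above 235,310), with the clamp still raised at (430,130).

Request:
{"fn": "carry_out", "kwargs": {"motion": [-0.1, 0.05, 0.7, 0, 0, 0, 0, 0, 1, 0, 0, 0, 0, 0, 1, 0, 0, 0, 0, 0, 0.5, 0, 0, 0, 0, 0, 0.5, 0, 0, 0, 0, 0, 0.3, 0, 0, 0, 0, 0, 0, 0, 0, 0]}}

```text
clock: 18.23
tool_pos: [0.4767, -0.309, 0.2206]
eef_rot: [0.993, -0.117, 0.001, -0.0]
contact_force: [0.4, 0.0, -3.3]
opening: 0.184
```

```bash
python3 -c "
from mv import *
s=monitor.get_state();print(s['clock'],s['tool_pos'],s['contact_force'],s['moment'])"
```

```text
18.225 [ 0.47665683 -0.30899921  0.22059048] [ 3.73286288e-01  2.41846026e-03 -3.27945158e+00] [0.00758532 0.1005382  0.01807127]
```

Request:
{"fn": "carry_out", "kwargs": {"motion": [0, 0, 0.5, 0, 0, 0, 0, 0, 0.5, 0, 0, 0, 0, 0, 0.5, 0, 0, 0, 0, 0, 0.5, 0, 0, 0, 0, 0, 0.3, 0, 0, 0]}}

```text
clock: 18.85
tool_pos: [0.4766, -0.309, 0.1973]
eef_rot: [0.993, -0.117, 0.001, -0.0]
contact_force: [0.0, -0.3, -2.6]
opening: 0.176
```

Request:
{"fn": "carry_out", "kwargs": {"motion": [0, 0, 0.4, 0, 0, 0, 0, 0, 0.4, 0, 0, 0, 0, 0, 0.3, 0, 0, 0, 0, 0, 0, 0, 0, 0]}}

```text
clock: 19.35
tool_pos: [0.4766, -0.3089, 0.1865]
eef_rot: [0.993, -0.117, 0.001, -0.0]
contact_force: [0.0, -1.2, -2.6]
opening: 0.179
```

Bottom about 7.5 mm above the collar by calculation; go down in 1–2 mm steps, watching the force.

Request:
{"fn": "carry_out", "kwargs": {"motion": [0, 0, 0.2, 0, 0, 0, 0, 0, 0.2, 0, 0, 0, 0, 0, 0.1, 0, 0, 0, 0, 0, 0, 0, 0, 0]}}

```text
clock: 19.85
tool_pos: [0.4767, -0.309, 0.1816]
eef_rot: [0.993, -0.117, 0.001, -0.0]
contact_force: [-0.3, -0.9, -3.1]
opening: 0.178
```

Request:
{"fn": "carry_out", "kwargs": {"motion": [0, 0, 0.1, 0, 0, 0, 0, 0, 0, 0, 0, 0]}}

```text
clock: 20.1
tool_pos: [0.4768, -0.309, 0.1807]
eef_rot: [0.993, -0.117, 0.001, -0.0]
contact_force: [-0.6, -0.4, -3.2]
opening: 0.18
```

Request:
{"fn": "carry_out", "kwargs": {"motion": [0, 0, 0.1, 0, 0, 0, 0, 0, 0, 0, 0, 0]}}

```text
clock: 20.35
tool_pos: [0.4767, -0.309, 0.1796]
eef_rot: [0.993, -0.117, 0.001, -0.0]
contact_force: [0.4, 0.7, -3.3]
opening: 0.18
```

Request:
{"fn": "carry_out", "kwargs": {"motion": [0, 0, 0.05, 0, 0, 0, 0, 0, 0, 0, 0, 0]}}

```text
clock: 20.6
tool_pos: [0.4768, -0.309, 0.1792]
eef_rot: [0.993, -0.117, 0.001, -0.0]
contact_force: [-0.6, -0.3, -3.1]
opening: 0.179
```

Request:
{"fn": "carry_out", "kwargs": {"motion": [0, 0, 0.05, 0, 0, 0, 0, 0, 0, 0, 0, 0]}}

```text
clock: 20.85
tool_pos: [0.4769, -0.3092, 0.179]
eef_rot: [0.993, -0.117, 0.001, -0.0]
contact_force: [0.7, 0.3, 0.5]
opening: 0.178
```

Request:
{"fn": "carry_out", "kwargs": {"motion": [0, 0, 0.05, 0, 0, 0, 0, 0, 0, 0, 0, 0]}}

```text
clock: 21.1
tool_pos: [0.4769, -0.3093, 0.179]
eef_rot: [0.993, -0.117, 0.001, -0.0]
contact_force: [0.0, 0.6, 5.0]
opening: 0.177
```

Contact came exactly at the collar height (TCP 0.179). Release and rise.

Request:
{"fn": "carry_out", "kwargs": {"motion": [0, 0, -0.05, 0, 0, 0, 0, 0, 0, 0, 0, 0, 0, 0, 0, 0, 0, 0, 0, 0, 0, 0, 0, 0], "hand": 4}}

```text
clock: 21.6
tool_pos: [0.4767, -0.309, 0.1786]
eef_rot: [0.993, -0.117, 0.001, -0.0]
contact_force: [0.2, 0.0, -0.5]
opening: 0.456
```

Request:
{"fn": "carry_out", "kwargs": {"motion": [0, 0, -1, 0, 0, 0, 0, 0, -2, 0, 0, 0, 0, 0, -3, 0, 0, 0, 0, 0, -4, 0, 0, 0, 0, 0, -4, 0, 0, 0, 0, 0, -4, 0, 0, 0, 0, 0, -3, 0, 0, 0, 0, 0, -1.5, 0, 0, 0]}}

```text
clock: 22.6
tool_pos: [0.4763, -0.3095, 0.4059]
eef_rot: [0.993, -0.117, 0.002, 0.0]
contact_force: [0.0, -0.6, -0.7]
opening: 0.454
```

```bash
python3 -c "
from mv import *
p=snapshot('side');w=cloud(p)
a=np.radians(FY);X=np.array([np.cos(a),np.sin(a)]);Y=np.array([-X[1],X[0]])
u=(w[...,:2]-C)@X*1000; v=(w[...,:2]-C)@Y*1000; z=w[...,2]*1000
g=(abs(u)<35)&(abs(v)<14)&(z>125)&(z<165);print('grip',g.sum(),np.percentile(z[g],[50,90,98]),cv2.minAreaRect(np.stack([u,v],-1)[g&(z>138)].astype(np.float32)))
b=(p['frame'].max(-1)<60)&(u>70)&(u<190)&(abs(v)<65)&(z>240)&(z<330)
print('bar',b.sum(),np.median(u[b]),np.median(v[b]),np.percentile(z[b],[5,50,95]),'u',np.percentile(u[b],[5,95]))
cv2.imwrite('pics/g.png',cv2.resize(p['frame'][195:345,230:370],None,fx=3.5,fy=3.5,interpolation=2)[:,:,::-1])
s=monitor.get_state();print(s['clock'],s['tool_pos'],s['contact_force'])
"
```

```text
grip 223 [142.09511716 146.57166278 148.53667394] ((0.37032127380371094, -1.3269376754760742), (51.22598648071289, 18.80841064453125), 2.871720552444458)
bar 183 118.62604175020294 1.7329831747338222 [290.48246333 294.86916954 297.62165534] u [113.43042302 126.37372077]
22.65 [ 0.47670174 -0.30973352  0.4067718 ] [ 0.95193725 -0.23644976  1.66578668]
```

View pics/g.png

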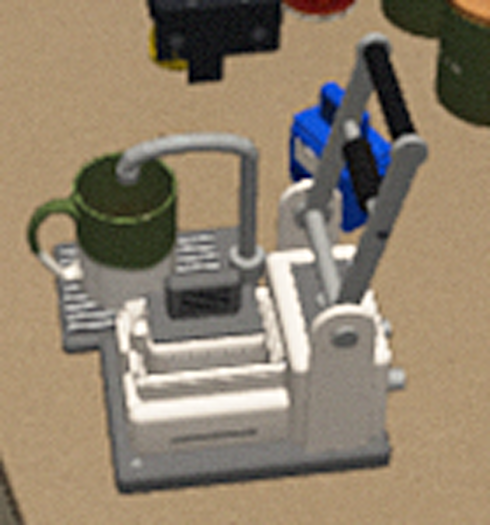

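The side picture shows the cartridge standing in the cradle with its grip at (205,285), top at z≈0.147 as expected on the raised collar. The clamp is up, with its bar at (390,90).

```bash
python3 -c "
from mv import *
plan([(.597,-.338,.41,-13.4,11)])"
```

```text
[1.1, -0, -0, 0, -0, -0.143, 1.1, 0.2, -0, 0.001, -0.001, -0.143, 1.1, 0.3, -0.1, 0, -0, -0.143, 1, 0.4, 0, 0.001, -0, -0.142, 1, 0.7, -0, 0, -0.001, -0.143, 0.8, 0.7, -0, 0.001, -0, -0.143, 0.8, 0.8, -0.1, 0, -0.001, -0.143, 0.6, 1, 0, 0.001, 0, -0.143]
[0.5, 1, -0, 0, -0, -0.143, 0.3, 1.1, -0.1, 0.001, -0.001, -0.142, 0.2, 1.1, 0, 0, -0, -0.143]
end [ 0.5973 -0.3377  0.4102] -13.4
```

Request:
{"fn": "carry_out", "kwargs": {"motion": [1.1, 0, 0, 0, 0, -0.143, 1.1, 0.2, 0, 0, 0, -0.143, 1.1, 0.3, -0.1, 0, 0, -0.143, 1, 0.4, 0, 0, 0, -0.142, 1, 0.7, 0, 0, 0, -0.143, 0.8, 0.7, 0, 0, 0, -0.143, 0.8, 0.8, -0.1, 0, 0, -0.143, 0.6, 1, 0, 0, 0, -0.143]}}

```text
clock: 23.65
tool_pos: [0.564, -0.3294, 0.4045]
eef_rot: [0.897, 0.441, 0.0, -0.001]
contact_force: [0.3, 0.4, 0.2]
opening: 0.454
```

Request:
{"fn": "carry_out", "kwargs": {"motion": [0.5, 1, 0, 0, 0, -0.143, 0.3, 1.1, -0.1, 0, 0, -0.142, 0.2, 1.1, 0, 0, 0, -0.143, 0, 0, 0, 0, 0, 0, 0, 0, 0, 0, 0, 0, 0, 0, 0, 0, 0, 0]}}

```text
clock: 24.4
tool_pos: [0.5965, -0.3369, 0.4068]
eef_rot: [0.785, 0.619, 0.001, 0.0]
contact_force: [-0.2, 0.6, 0.2]
opening: 0.454
```

```bash
python3 -c "
from mv import *
s=monitor.get_state();print(s['clock'],s['tool_pos'],s['q'].round(2))
plan([(.596,-.338,.332,-13.4,5)])"
```

```text
24.4 [ 0.59649853 -0.3369225   0.40676899] [ 0.37  0.69  0.16  1.22 -0.11  1.23  0.3 ]
[-0, -0, 1.5, 0, -0, -0, -0, -0, 1.5, 0, -0, -0.001, -0.1, -0, 1.5, 0.001, -0, -0, 0, -0, 1.5, -0, -0, -0, -0, -0, 1.5, -0, -0.001, -0.001]
end [ 0.5963 -0.3379  0.3318] -13.4
```

Request:
{"fn": "carry_out", "kwargs": {"motion": [0, 0, 1.5, 0, 0, 0, -0.1, 0, 1.5, 0, 0, 0, 0, 0, 1.5, 0, 0, 0, 0, 0, 1.5, 0, 0, 0, 0, 0, 1.5, 0, 0, 0, 0, 0, 0, 0, 0, 0]}}

```text
clock: 25.15
tool_pos: [0.5964, -0.3375, 0.3302]
eef_rot: [0.785, 0.62, 0.0, -0.001]
contact_force: [0.9, 0.9, -0.1]
opening: 0.452
```

Request:
{"fn": "carry_out", "kwargs": {"motion": [0, 0, 0, 0, 0, 0, 0, 0, 0, 0, 0, 0, 0, 0, 0, 0, 0, 0, 0, 0, 0, 0, 0, 0, 0, 0, 0, 0, 0, 0], "hand": 0.8, "grip_force": 30}}

```text
clock: 25.78
tool_pos: [0.5971, -0.3381, 0.3326]
eef_rot: [0.785, 0.62, 0.001, 0.001]
contact_force: [-0.3, 0.1, 4.0]
opening: 0.162
```

```bash
python3 -c "
from arc import *
s=monitor.get_state();q=s['tool_pos'];print(s['clock'],q,s['contact_force'],s['opening']*88.1)
a=np.radians(FY);u=(q[:2]-C)@[np.cos(a),np.sin(a)];a0=np.arctan2(q[2]-.045-.142,.085-u);print(u,a0)
plan(arc(a0,.18,22,q)+arc(.18,-.01,8,np.array(arc(a0,.18,22,q)[-1][:3])))"
```

```text
25.775 [ 0.59711146 -0.33805579  0.33260479] [-0.32239331  0.09866439  4.04109659] 14.273088511930917
0.12362150181412719 1.8300745532399767
[0, -1.1, -0.3, 0.003, -0, -0, -0, -1.1, -0.1, -0, -0, -0, -0, -1.1, -0.1, -0, -0, -0, -0, -1.2, 0, -0, -0, -0, -0, -1.1, 0.1, -0, -0, -0, -0, -1.1, 0.2, -0, -0, -0, -0, -1.1, 0.2, -0, -0, -0, -0, -1.1, 0.4, -0, -0, -0]
[-0, -1, 0.4, -0, -0, -0, -0, -1, 0.5, -0, -0, -0, -0, -1, 0.5, -0, -0, -0, -0, -0.9, 0.7, -0, -0, -0, -0, -0.9, 0.7, -0, -0, -0, -0, -0.8, 0.7, -0, -0, -0, -0, -0.8, 0.9, -0, -0, -0, -0, -0.7, 0.9, -0, -0, -0]
[-0, -0.6, 0.9, -0, -0, -0, -0, -0.5, 1, -0, -0, -0, -0, -0.5, 1, -0, -0, -0, -0, -0.4, 1, -0, -0, -0, -0, -0.4, 1.1, -0, -0, -0, -0, -0.2, 1.1, -0, -0, -0, -0, -0.1, 0.4, -0, -0, -0, -0, -0, 0.3, -0, -0, -0]
[-0, -0.1, 0.4, -0, -0, -0, -0, 0, 0.3, -0, -0, -0, -0, -0, 0.4, -0, -0, -0, -0, -0, 0.3, -0, -0, -0, -0, -0, 0.4, -0, -0, -0, -0, -0, 0.3, -0, -0, -0]
end [ 0.4142 -0.2944  0.1866] -13.4
```

Request:
{"fn": "carry_out", "kwargs": {"motion": [0, -1.1, -0.3, 0, 0, 0, 0, -1.1, -0.1, 0, 0, 0, 0, -1.1, -0.1, 0, 0, 0, 0, -1.2, 0, 0, 0, 0, 0, -1.1, 0.1, 0, 0, 0, 0, -1.1, 0.2, 0, 0, 0, 0, -1.1, 0.2, 0, 0, 0, 0, -1.1, 0.4, 0, 0, 0]}}

```text
clock: 26.78
tool_pos: [0.5108, -0.3172, 0.3279]
eef_rot: [0.785, 0.62, 0.002, 0.002]
contact_force: [5.6, -2.4, -4.1]
opening: 0.172
```

Request:
{"fn": "carry_out", "kwargs": {"motion": [0, -1, 0.4, 0, 0, 0, 0, -1, 0.5, 0, 0, 0, 0, -1, 0.5, 0, 0, 0, 0, -0.9, 0.7, 0, 0, 0, 0, -0.9, 0.7, 0, 0, 0, 0, -0.8, 0.7, 0, 0, 0, 0, -0.8, 0.9, 0, 0, 0, 0, -0.7, 0.9, 0, 0, 0]}}

```text
clock: 27.78
tool_pos: [0.4446, -0.3011, 0.276]
eef_rot: [0.784, 0.62, 0.003, 0.005]
contact_force: [10.2, -2.2, -4.0]
opening: 0.167
```

Request:
{"fn": "carry_out", "kwargs": {"motion": [0, -0.6, 0.9, 0, 0, 0, 0, -0.5, 1, 0, 0, 0, 0, -0.5, 1, 0, 0, 0, 0, -0.4, 1, 0, 0, 0, 0, -0.4, 1.1, 0, 0, 0, 0, -0.2, 1.1, 0, 0, 0, 0, 0, 0, 0, 0, 0]}}

```text
clock: 28.65
tool_pos: [0.4194, -0.2952, 0.2144]
eef_rot: [0.784, 0.62, 0.003, 0.004]
contact_force: [8.9, -1.8, -3.8]
opening: 0.155
```

```bash
python3 -c "
from arc import *
s=monitor.get_state();q=s['tool_pos'];print(s['clock'],q,s['contact_force'],s['opening']*88.1)
plan(arc(.18,-.01,8,q))"
```

```text
28.65 [ 0.41936646 -0.29515527  0.21442928] [ 8.92022776 -1.75275101 -3.83311853] 13.684825741244733
[0, -0.1, 0.4, 0.009, 0, 0.002, 0, -0, 0.3, 0, 0, -0, 0, -0.1, 0.4, 0, 0, -0, 0, 0, 0.3, 0, 0, -0, 0, -0, 0.4, 0, 0, -0, 0, -0, 0.3, 0, 0, -0, 0, -0, 0.4, 0, 0, -0, 0, -0, 0.3, 0, 0, -0]
end [ 0.4175 -0.2947  0.1864] -13.4
```

Request:
{"fn": "carry_out", "kwargs": {"motion": [0, 0.1, 0.4, 0, 0, 0, 0, 0, 0.3, 0, 0, 0, 0, 0, 0.4, 0, 0, 0, 0, 0, 0.3, 0, 0, 0, 0, 0, 0.4, 0, 0, 0, 0, 0, 0.3, 0, 0, 0, 0, 0, 0.3, 0, 0, 0, 0, 0, 0, 0, 0, 0], "grip_force": 45}}

```text
clock: 29.65
tool_pos: [0.4168, -0.2947, 0.1901]
eef_rot: [0.785, 0.62, 0.001, 0.0]
contact_force: [2.4, 0.6, 6.5]
opening: 0.146
```

Request:
{"fn": "carry_out", "kwargs": {"motion": [0, 0, 0.2, 0, 0, 0, 0, 0, 0.2, 0, 0, 0, 0, 0, 0, 0, 0, 0]}}

```text
clock: 30.02
tool_pos: [0.4166, -0.2946, 0.1861]
eef_rot: [0.785, 0.62, 0.001, 0.0]
contact_force: [2.4, 0.9, 8.3]
opening: 0.145
```

Request:
{"fn": "carry_out", "kwargs": {"motion": [0, 0, 0.2, 0, 0, 0, 0, 0, 0, 0, 0, 0]}}

```text
clock: 30.28
tool_pos: [0.4166, -0.2946, 0.1842]
eef_rot: [0.785, 0.62, 0.001, 0.0]
contact_force: [3.1, 0.9, 8.8]
opening: 0.146
```

```bash
cat > chk.py <<'E'
from mv import *
p=snapshot('side');w=cloud(p)
a=np.radians(FY);X=np.array([np.cos(a),np.sin(a)]);Y=np.array([-X[1],X[0]])
u=(w[...,:2]-C)@X*1000; v=(w[...,:2]-C)@Y*1000; z=w[...,2]*1000
dark=(p['frame'].max(-1)<60)
b=dark&(abs(u+66)<14)&(abs(v)<46)&(z>125)&(z<175)
print('bar all',b.sum(),'z',np.percentile(z[b],[50,90]) if b.sum() else 0,'u',np.median(u[b]))
b2=b&(abs(v)>22); print('bar ends',b2.sum(),np.percentile(z[b2],[50,90,97]) if b2.sum() else 0)
r=dark&(abs(u)<12)&(abs(v)<26)&(z>125)&(z<170); print('roller',r.sum(),np.percentile(z[r],[50,90,97]) if r.sum() else 0)
g=(abs(u)<28)&(abs(u)>13)&(abs(v)<10)&(z>110)&(z<160); print('grip',g.sum(),np.percentile(z[g],[50,90,97]) if g.sum() else 0)
# arm tilt: near arm (-v side)
m=(v<-44)&(v>-62)&(u>-55)&(u<45)&(z>125)&(z<175); print('arm',m.sum(),'pitch rad',-np.polyfit(u[m],z[m],1)[0])
cv2.imwrite('pics/h.png',cv2.resize(p['frame'][205:345,230:370],None,fx=3.5,fy=3.5,interpolation=2)[:,:,::-1])
s=monitor.get_state();print(s['clock'],s['tool_pos'],s['contact_force'],s['opening']*88.1)
E
python3 chk.py
```

```text
bar all 218 z [152.08118887 164.98823345] u -65.87800483089327
bar ends 60 [151.96601932 154.78875266 155.23772945]
roller 120 [153.22851989 156.78804507 157.85138941]
grip 117 [129.22107905 136.7802258  138.16289165]
arm 281 pitch rad 0.01673423826409828
30.325 [ 0.41661545 -0.29463883  0.18416464] [2.61851318 2.15859132 8.81185312] 12.369876869304223
```

Request:
{"fn": "carry_out", "kwargs": {"motion": [0, 0, 0.2, 0, 0, 0, 0, 0, 0.2, 0, 0, 0, 0, 0, 0, 0, 0, 0]}}

```text
clock: 30.7
tool_pos: [0.4166, -0.2946, 0.1814]
eef_rot: [0.785, 0.62, 0.001, 0.0]
contact_force: [0.4, 3.0, 21.7]
opening: 0.144
```

```bash
python3 chk.py
```

```text
bar all 208 z [149.27233116 162.3254276 ] u -65.97921560390884
bar ends 54 [148.73837896 151.33911189 152.00055663]
roller 114 [152.59709925 155.67197571 155.91060374]
grip 112 [129.36824752 135.83452281 137.22816841]
arm 281 pitch rad -0.004419059032679619
30.75 [ 0.41654253 -0.2946379   0.18133791] [ 0.7250133   2.6387419  21.29637167] 12.414772101730314
```

Request:
{"fn": "carry_out", "kwargs": {"motion": [0, 0, 0.2, 0, 0, 0, 0, 0, 0, 0, 0, 0]}}

```text
clock: 31.0
tool_pos: [0.4165, -0.2947, 0.1809]
eef_rot: [0.785, 0.62, 0.001, 0.001]
contact_force: [-1.2, 5.1, 37.1]
opening: 0.142
```

```bash
python3 chk.py
```

```text
bar all 208 z [149.78268425 160.2706946 ] u -66.16477173879694
bar ends 59 [149.42812185 151.82915411 152.97468282]
roller 108 [152.1802789 155.2366352 156.2710634]
grip 107 [128.27611808 134.8793031  136.98511523]
arm 281 pitch rad -0.0062377118751021175
31.05 [ 0.4164982  -0.29468328  0.18082379] [-2.10988219  4.50001388 37.64122115] 12.882297577156546
```

Hard stop reached: 37 N with no further motion, and the arms level. Unload, open and withdraw.

Request:
{"fn": "carry_out", "kwargs": {"motion": [0, 0, -0.3, 0, 0, 0, 0, 0, 0, 0, 0, 0]}}

```text
clock: 31.3
tool_pos: [0.4166, -0.2947, 0.1811]
eef_rot: [0.785, 0.62, 0.001, -0.0]
contact_force: [2.2, 2.0, 12.9]
opening: 0.144
```

Request:
{"fn": "carry_out", "kwargs": {"motion": [0, 0, 0, 0, 0, 0, 0, 0, 0, 0, 0, 0, 0, 0, 0, 0, 0, 0, 0, 0, 0, 0, 0, 0], "hand": 4}}

```text
clock: 31.8
tool_pos: [0.4167, -0.2949, 0.1803]
eef_rot: [0.785, 0.62, 0.0, -0.0]
contact_force: [0.2, -0.4, -0.3]
opening: 0.456
```

Request:
{"fn": "carry_out", "kwargs": {"motion": [0, 0, -1, 0, 0, 0, 0, 0, -2, 0, 0, 0, 0, 0, -3, 0, 0, 0, 0, 0, -4, 0, 0, 0, 0, 0, -4, 0, 0, 0, 0, 0, -3, 0, 0, 0, 0, 0, -1, 0, 0, 0, 0, 0, 0, 0, 0, 0]}}

```text
clock: 32.8
tool_pos: [0.4168, -0.2949, 0.3608]
eef_rot: [0.785, 0.62, 0.001, 0.001]
contact_force: [0.5, -0.7, -0.3]
opening: 0.457
```

```bash
python3 chk.py; python3 -c "
from h import *
for n in('side',):
    p=snapshot(n);w=cloud(p)
    for t in('drinking_mug','jam','the_lemon','kitchen_scissors'):
        for d in finder.masks_of(p,t)[:2]: print(t,round(d['p'],2),d['extent'],np.nanmedian(w[d['pixels']],0).round(3))"
```

```text
bar all 166 z [149.38940593 151.90245371] u -64.62012582492326
bar ends 87 [149.48064191 151.92741701 153.05951377]
roller 130 [152.02834681 155.38616621 156.63837874]
grip 111 [128.0098124  135.04315669 137.13445088]
arm 279 pitch rad -0.0037319382934886372
32.85 [ 0.41648545 -0.29471657  0.3599577 ] [-0.01580316  0.06195949 -0.39276693] 40.048687256157635
drinking_mug 0.73 [237.8, 240.3, 280.8, 279.7] [ 0.461 -0.173  0.079]
jam 0.86 [193.1, 166.7, 216.8, 201.2] [0.401 0.241 0.076]
jam 0.45 [244.3, 231.2, 345.1, 338.8] [ 0.504 -0.343  0.086]
kitchen_scissors 0.44 [269.4, 174.1, 275.4, 179.5] [0.64  0.268 0.006]
```

View pics/h.png

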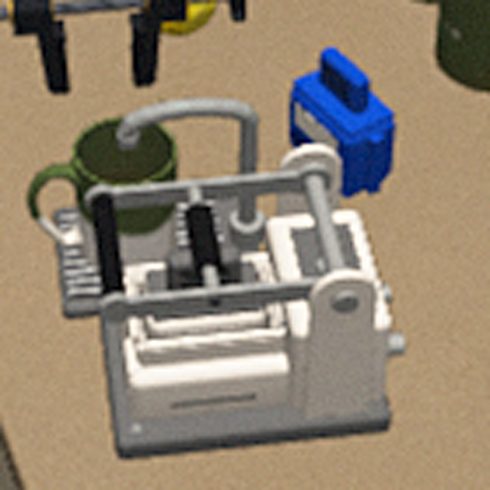

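The final picture shows the clamp arms level, with the bar at (105,240) and the roller on the cartridge grip at (205,245). The mug is unmoved and the gripper is clear. Handing in.

```bash
python3 -c "
from plant import workorder;print(workorder.finish_job())"
```

```text
the job is handed in; nothing more can be done
None
```

The cartridge is fitted and the clamp is closed; the job was handed in at about 33 s of the 72 s allowed.

**What I did:**
- I swung the clamp up to about 1.8 rad.
- I stood the white cartridge in the cradle with its rib to the front. It touched at 36 mm, the raised-collar height, and I let go after pressing with about 5–8 N, below the collar's 18 N.
- I then drove it home by swinging the clamp down with the bar pinched, until it stopped moving at about 37 N.

**Last checks:**
- **Clamp:** the arms are level (−0.004 rad) and the bar's top is at 150–152 mm, where it should be when closed.
- **Cartridge:** the top of its grip dropped from about 147–148.5 mm to 135–137 mm, matching the 12 mm travel to home within measuring error.
- **Surroundings:** the mug is where it was, and the jam jar is too within detection error (its centre read up to 8 mm different). The last detection saw only a small part of the scissors. It did not report the lemon, which shows only partly behind the gripper in the last picture. The arm came near neither of them.
- **Gripper:** it is open and clear, touching nothing.

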